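# Set out the tea tray and warm the cups

## Robot

A 6-joint arm with a two-finger parallel gripper is mounted at the origin on the work surface. World frame = base frame: x ahead of the robot, y to its left, z up, the work surface at z = 0. Lengths are in mm, angles in rad, forces in N, time in s.
With the tool pointing down it reaches from about 400 to 825 mm from the base axis. Payload 7 kg.
Tool frame: the origin (TCP) lies midway between the tips of the shut fingers; the grasp point (between the pads) lies 19 mm behind it; z points along the fingers, y is the line along which they close (so a half turn about z gives the same grasp; the last joint's range is limited). The gripper opens to 85 mm and grips with 20 to 120 N. Pads are 22 mm wide; open, the fingers measure 114 mm over their backs; the gripper's body (76 mm by 85 mm) begins 54 mm behind the grasp point. The pads swing forward as they close: fully open they stand 13 mm farther back than shut.
Start: joints at [-0.887, 0.359, 0.012, 0, -1.224, -0.288], TCP at [260.216, -622.802, 231.302] pointing down, gripper open.
Joint ranges: [-3.07, 3.07], [-1.43, 2.12], [-1.02, 1.25], [-3.03, 1.67], [-3.05, -0], [-3.03, 3.03]. Speed limits (rad/s): [2.39, 2.39, 3.01, 3.14, 3.14, 3.14].

## Interface

Orientations are given as [roll, pitch, yaw] about the fixed x, y, z axes, in that order (R = Rz(yaw) Ry(pitch) Rx(roll)).
In Python, from rig import r gives the robot as it stands.
- The arm moves only by the tool apply_moves, never from a script. Its arguments are lists of equal length, an entry for each row: "linear": the shift along the tool's x, y, z in m, a list of three; "spin": the turn about the tool's z in degrees; "fingers": the closure, from -1 (fully open) to 1 (shut), so that 0 is half open. In form: {"linear": [[tx, ty, tz], ...], "spin": [spin, ...], "fingers": [fingers, ...]}. A call has 1 to 20 rows; each row is the pose to reach, as a shift and turn from the pose commanded when the call began, along the tool's axes at that moment; what a row does not reach only later rows make up. A row lasts 1/10 s, in which the tool goes at most 50 mm and 8.59 degrees, less where a joint would pass 70% of its speed; a pose out of reach is approached as far as the arm can. A call with a gripper value outside its range is refused whole. The fingers move at their own pace and stop on an object; the grip force is fixed at half the most. Time passes only in rows, so rows that repeat a pose let the fingers close. It gives the time, the measured TCP pose, the force, the opening and the grip force at its end, in the units of the state.
- r.read_state(): the state, without advancing time (a new reading comes with each control period).
- r.grab_frame(name): name is "scene" or "top" or "wrist"; returns a dict with "img" (384x512x3 uint8, red, green, blue), "intrinsics" (3x3 intrinsics, pixels), "k1" (the pictures are not rectified: a ray, as slopes to the right and down, at radius r is drawn at 1 + k1 r^2 times it, then the intrinsics apply), "extrinsics" (4x4, takes a point from camera to world coordinates); the wrist camera has in their place "mount" (4x4, takes a point from camera to tool coordinates, whose origin is the TCP and whose axes are the flange's). Camera axes: x right, y down, z forward; pixel columns grow to the right and rows downward; lengths in mm; the calibration is good to about 2 mm. A picture is of the moment at which its call begins: read the wrist's pose just before it. There is no depth.
- r.close_job(): hands the job in; it is judged then, once.
The state is a dict: "time_s": time; "joints": joint angles; "qd": joint speeds; "tau": joint torques, N m; "tool_pos": TCP position; "orientation": TCP orientation; "contact_force": force on the tool from outside, world axes, zero at the start; "moment": the same for the moment, N m; "opening": finger opening in mm; "gripper_force": force on a finger pad.
Only numpy, scipy, OpenCV 4.12 (cv2) and the standard library are available. Lean on these libraries where they do the work, as an engineer would, in place of code of your own. Each camera call takes 0.05 s, during which the arm holds its last target. There are 200 camera calls.

## Task

Take the cork lid off the glass pitcher and seat it in the brass lid rest on the tray; then seat the steel strainer cone fully home in the pitcher's mouth, and seat every black cup that is out on the tray upright and fully home in a socket of the cup warmer, one cup to a socket. Once all are seated, turn the warmer's dial clockwise to its stop (the red mark), then count three clicks (three marks) back and leave it there. Leave the pitcher standing on the tray, and leave the teapot, tong, scoop, toad figurine and jar where they are.

Things in the scene. Friction and masses are not known exactly. Their poses are not given: they have to be found in the camera images.
- cup0: black conical tea cup, loose, 90 g, heavy-footed, upright on the tray at the start; may be absent (2 to 4 are there). Origin: centre of underside, z up its axis. 60 mm tall: foot 36 mm diameter to 5 mm height, cone widening to 60 mm at 32 mm height, then a straight collar 60 mm across up to the rim (grip it there). Fully home in a socket its underside is 24 mm below the mouth, the collar starting 8 mm above it
- cup1: black conical tea cup, loose, 90 g, heavy-footed, upright on the tray at the start; may be absent (2 to 4 are there). Origin: centre of underside, z up its axis. 60 mm tall: foot 36 mm diameter to 5 mm height, cone widening to 60 mm at 32 mm height, then a straight collar 60 mm across up to the rim (grip it there). Fully home in a socket its underside is 24 mm below the mouth, the collar starting 8 mm above it
- cup2: black conical tea cup, loose, 90 g, heavy-footed, upright on the tray at the start; may be absent (2 to 4 are there). Origin: centre of underside, z up its axis. 60 mm tall: foot 36 mm diameter to 5 mm height, cone widening to 60 mm at 32 mm height, then a straight collar 60 mm across up to the rim (grip it there). Fully home in a socket its underside is 24 mm below the mouth, the collar starting 8 mm above it
- cup3: black conical tea cup, loose, 90 g, heavy-footed, upright on the tray at the start; may be absent (2 to 4 are there). Origin: centre of underside, z up its axis. 60 mm tall: foot 36 mm diameter to 5 mm height, cone widening to 60 mm at 32 mm height, then a straight collar 60 mm across up to the rim (grip it there). Fully home in a socket its underside is 24 mm below the mouth, the collar starting 8 mm above it
- socket0 (a point): mouth centre of one of the four flared brass sockets of the cup warmer, 52 mm inner diameter at the mouth, 48 mm above the table, tapered to match the cups' cone; point axes are the warmer's, z up. The sockets stand 100 mm apart in a two by two square; any cup fits any socket, one each
- socket1 (a point): mouth centre of one of the four flared brass sockets of the cup warmer, 52 mm inner diameter at the mouth, 48 mm above the table, tapered to match the cups' cone; point axes are the warmer's, z up. The sockets stand 100 mm apart in a two by two square; any cup fits any socket, one each
- socket2 (a point): mouth centre of one of the four flared brass sockets of the cup warmer, 52 mm inner diameter at the mouth, 48 mm above the table, tapered to match the cups' cone; point axes are the warmer's, z up. The sockets stand 100 mm apart in a two by two square; any cup fits any socket, one each
- socket3 (a point): mouth centre of one of the four flared brass sockets of the cup warmer, 52 mm inner diameter at the mouth, 48 mm above the table, tapered to match the cups' cone; point axes are the warmer's, z up. The sockets stand 100 mm apart in a two by two square; any cup fits any socket, one each
- strainer: steel strainer cone, loose, 100 g, upright on the tray at the start. Origin: centre of underside, z up its axis. 64 mm tall: foot 34 mm diameter to 4 mm height, cone widening to 62 mm at 39 mm height, then a straight collar 62 mm across up to the rim (grip it there). Fully home in the pitcher its underside is 56 mm above the pitcher's underside
- pitcher: clear glass pitcher without handle, loose, about 450 g, on the tray. Origin: centre of its underside, z up. 84 mm tall, 74 mm across its belly, waist 49 mm across at 68 mm height, from there the mouth flares to 62 mm outside (55 mm inside) at the rim; the flare matches the strainer's cone. Cork lid in it at the start. Leave it standing upright
- lid: tapered cork lid, loose, 60 g, in the pitcher's mouth at the start (underside 67 mm above the pitcher's). Origin: centre of underside, z up its axis. 58 mm tall: cone from 38 mm diameter at the bottom to 60 mm at 24 mm height, straight to 32 mm, then a dark wooden knob 24 mm diameter up to 58 mm (grip it there). Fully home in the lid rest its underside is 17 mm below the rest's mouth
- lid_rest (a point): mouth centre of the single brass lid rest, a flared socket (52 mm inner diameter at the mouth, 32 mm above the table, same taper as the cup sockets) fixed in the tray's near right corner; z up. Only for the lid
- tray: flat pale ceramic tea tray, 370 x 370 x 6 mm, fixed. Origin: centre of its underside; what stands on it stands 6 mm above the table. Its x axis points away from the robot, give or take its yaw
- dial (a joint): angle of the warmer's dial, rad, growing clockwise seen from above, from 0 to the clockwise stop at 2.8. White marks around it every 0.4 rad, the one at the stop wider and red; one click is one mark, so three back from the stop is 1.6. No felt detent: light even friction, it stays where it is left
- dial_grip (a point): grip point of the dial, on its upright axis, 59 mm above the table; turns with it: point x lies along the grip bar, white pointer line at the -x end. Black bar 42 mm long, 14 wide, 32 tall (top 66 mm above the table) on a 44 mm disc; pinch it across its width. On the warmer's teak slab (22 mm high), 99 mm from the two nearest sockets
- tea_pet: terracotta toad figurine, 48 mm wide and 52 mm tall, loose among the cups on the tray. Origin: centre of its underside. To be left alone
- caddy: celadon jar with brass cap, 48 mm diameter, 60 mm tall, loose among the cups on the tray. Origin: centre of its underside. To be left alone
- teapot: celadon teapot, 110 mm across, 99 mm tall, with spout and handle, loose on the table beyond the tray. Origin: centre of its underside. To be left alone
- tong: bamboo tong, 150 mm long, 14 mm high, loose, lying on the table near the robot. Origin: centre of its underside. To be left alone
- scoop: flat bamboo scoop, 120 x 30 x 6 mm, loose, lying on the table by the warmer. Origin: centre of its underside. To be left alone
Mind the look-alikes: they are no part of the job. What is shaped like the cup1 but blue is not meant.

How it is judged:
By the outcome, as a careful person would: the job done as asked, in the order asked, and still so for the second after the job is handed in, with the robot touching nothing.
Of cup0, cup1, cup2, cup3 only 2 to 4 are there at a start; the rules pass over those that are not, and their reading is None.
At some moment in a run one of cup0, cup1, cup2, cup3, strainer may be knocked a few centimetres aside while the robot is not near it.
It also fails if it takes over 210 s, if anything falls off the work surface, if the arm or the gripper's body presses on something with over 40 N, if the wrist force passes 120 N, or if a joint passes its speed limit or range.

## Working session

There is one attempt and no reset: what is moved stays moved. The work goes in short steps, Python scripts to look and compute and a tool call to move; the robot and the scene stay as the last step left them, time stands still between calls to the robot, and variables do not carry over. Pictures are saved under pics/ and viewed, at most 14 in all, crops included, and the job is handed in when it is done.

Besides the shell and the picture viewer there is one more tool, called after "Call:" by a JSON object that holds its "op" and its "data". apply_moves: Moves the arm, as the interface text tells. Its arguments: {"type":"object","properties":{"linear":{"type":"array"},"spin":{"type":"array"},"fingers":{"type":"array"}},"required":["linear","spin","fingers"]}

```bash
ls; mkdir -p pics; python3 - <<'E'
from rig import r
import cv2
print(r.read_state())
for n in("top","scene"):
    f=r.grab_frame(n); cv2.imwrite(f"pics/{n}0.png",cv2.cvtColor(f["img"],cv2.COLOR_RGB2BGR)); print(n,f["intrinsics"],f["k1"],f["extrinsics"])
f=r.grab_frame("wrist");print(f["intrinsics"],f["k1"],f["mount"])
E
```

```text
pics
{'time_s': 0.0, 'joints': array([-8.86895717e-01,  3.59362618e-01,  1.10564924e-02, -3.65907035e-04,
       -1.22412738e+00, -2.88131818e-01]), 'qd': array([-0.00026836, -0.00049062, -0.0025337 , -0.00098551,  0.00221913,
        0.00036619]), 'tau': array([-6.89216067e-04, -5.83318412e+01,  2.93411869e+01,  6.93642318e+00,
       -6.16481251e-03, -4.32860600e-05]), 'tool_pos': array([ 260.02896495, -622.36534704,  230.37552455]), 'orientation': array([ 3.13992521e+00, -1.35471527e-04, -2.74594835e+00]), 'contact_force': array([ 0.77169549,  0.86200614, -0.05314687]), 'moment': array([-0.02018681,  0.01906256, -0.03338012]), 'gripper_force': 0.0, 'opening': 85.43096835050744}
top [[385.44317578   0.         256.87477521]
 [  0.         385.44317578 195.8313727 ]
 [  0.           0.           1.        ]] 0.026075349912512303 [[ 2.69129672e-02 -9.94548079e-01  1.00746266e-01  4.80649971e+02]
 [-9.99580027e-01 -2.78577286e-02 -7.98229127e-03 -4.30405182e+00]
 [ 1.07453346e-02 -1.00489128e-01 -9.94880130e-01  1.47291339e+03]
 [ 0.00000000e+00  0.00000000e+00  0.00000000e+00  1.00000000e+00]]
scene [[389.62045416   0.         245.34752267]
 [  0.         389.62045416 192.7571554 ]
 [  0.           0.           1.        ]] 0.005809684890222304 [[-8.06163571e-01  3.14271789e-01 -5.01331766e-01  1.18555689e+03]
 [ 5.91604379e-01  4.42764132e-01 -6.73768641e-01  7.97924136e+02]
 [ 1.02252484e-02 -8.39757802e-01 -5.42864880e-01  7.00260224e+02]
 [ 0.00000000e+00  0.00000000e+00  0.00000000e+00  1.00000000e+00]]
[[334.50148549   0.         255.63011298]
 [  0.         334.50148549 189.67162302]
 [  0.           0.           1.        ]] 0.029302485973008593 [[ 5.75949789e-04 -9.62330194e-01 -2.71882815e-01  6.85098209e+01]
 [ 9.99999107e-01  8.82018898e-04 -1.00353582e-03 -8.28890725e-01]
 [ 1.20553860e-03 -2.71881995e-01  9.62329843e-01 -1.42859806e+02]
 [ 0.00000000e+00  0.00000000e+00  0.00000000e+00  1.00000000e+00]]
```

View pics/top0.png

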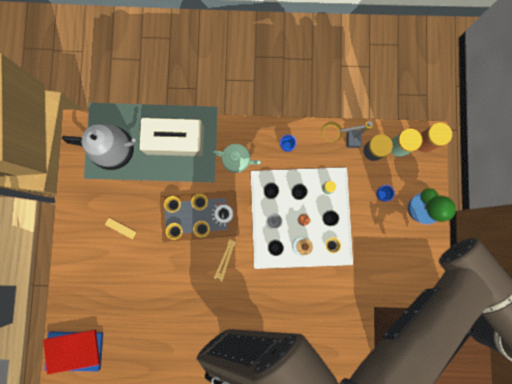

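View pics/scene0.png

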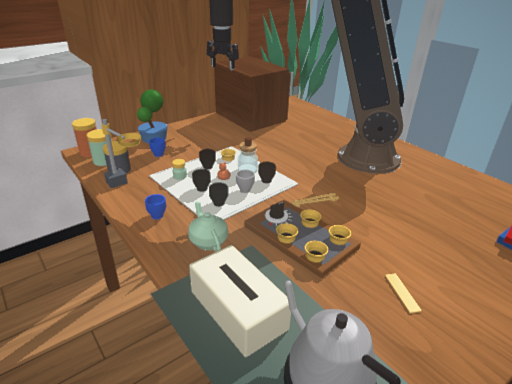

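Top view shows black cups at (270,190), (299,191), (330,218) and (276,247). The grey strainer is at (274,221), the pitcher with its lid at (304,246), the lid rest at (332,245), the toad at (304,219) and the caddy at (330,186). The warmer sockets are at (172,204), (200,201), (174,231) and (200,229), with the dial at (223,214). Possible mix-ups are the blue cups (288,143) and (386,193), which are excluded, the strainer against the black cups, and the lid rest against the caddy. The lid is the cork in the pitcher at (304,246).

```bash
cat > h.py <<'E'
import numpy as np, cv2
from rig import r
from scipy.spatial.transform import Rotation as Ro
def grab(n,save=None):
    s=r.read_state(); f=r.grab_frame(n)
    if n=="wrist":
        T=np.eye(4);T[:3,:3]=Ro.from_euler('xyz',s["orientation"]).as_matrix();T[:3,3]=s["tool_pos"]; f["E"]=T@f["mount"]
    else: f["E"]=f["extrinsics"]
    if save: cv2.imwrite(f"pics/{save}.png",cv2.cvtColor(f["img"],cv2.COLOR_RGB2BGR))
    f["hsv"]=cv2.cvtColor(f["img"],cv2.COLOR_RGB2HSV); return f
def onplane(f,uv,z):
    uv=np.atleast_2d(np.array(uv,float))
    n=cv2.undistortPoints(uv[:,None],f["intrinsics"],np.array([f["k1"],0,0,0,0.]))[:,0]
    d=np.c_[n,np.ones(len(n))]@f["E"][:3,:3].T; o=f["E"][:3,3]
    return (o+d*((z-o[2])/d[:,2])[:,None])[:,:2]
def proj(f,p):
    p=np.atleast_2d(np.array(p,float)); c=(p-f["E"][:3,3])@f["E"][:3,:3]
    return cv2.projectPoints(c,np.zeros(3),np.zeros(3),f["intrinsics"],np.array([f["k1"],0,0,0,0.]))[0][:,0]
def blob(mask,near,rad=40):
    """contour of the mask's component nearest the pixel, within rad"""
    m=cv2.morphologyEx(mask.astype(np.uint8)*255,cv2.MORPH_CLOSE,np.ones((3,3)))
    cs=[c for c in cv2.findContours(m,cv2.RETR_EXTERNAL,cv2.CHAIN_APPROX_NONE)[0] if cv2.contourArea(c)>20]
    def d(c): M=cv2.moments(c); return np.hypot(M['m10']/M['m00']-near[0],M['m01']/M['m00']-near[1])
    cs=[c for c in cs if d(c)<rad]
    return max(cs,key=cv2.contourArea) if cs else None
def circle(f,c,z):
    """world circle (centre, radius) fit to a contour seen at height z"""
    p=onplane(f,c[:,0],z); (e,ax,_)=cv2.fitEllipse(p.astype(np.float32)); return np.round(e,1),np.round(np.array(ax)/2,1)
def go(x,y,z,yaw=None):
    """shift and spin (tool axes) from the measured pose to the world target"""
    s=r.read_state(); R=Ro.from_euler('xyz',s["orientation"]).as_matrix(); d=R.T@(np.array([x,y,z])-s["tool_pos"])
    sp=0 if yaw is None else -np.degrees((yaw-s["orientation"][2]+np.pi)%(2*np.pi)-np.pi)
    print("shift m",np.round(d/1000,4),"spin",np.round(sp,1))
E
python3 - <<'E'
from h import *
f=grab("top");h=f["hsv"].astype(int);V=h[...,2];S=h[...,1];H=h[...,0]
blk=V<60
for p in [(270,190),(299,191),(330,218),(276,247)]:
    c=blob(blk,p,10); print("cup",p,circle(f,c,60) if c is not None else None)
br=(H>18)&(H<32)&(S>120)&(V>110)
for nm,p,m,z in [("s",(172,204),br,48),("s",(200,201),br,48),("s",(174,231),br,48),("s",(200,229),br,48),("rest",(332,245),br,32)]:
    c=blob(m,p,10); print(nm,p,circle(f,c,z) if c is not None else None)
for nm,p,z in [("strainer",(274,221),65),("lid",(304,246),105),("dial",(223,214),60),("toad",(304,219),40),("caddy",(330,186),60)]: print(nm,onplane(f,p,z))
tray=(V>190)&(S<40); c=blob(tray,(302,218),15); print(cv2.minAreaRect(onplane(f,c[:,0],6).astype(np.float32)))
big=cv2.resize(f["img"][160:280,150:350],None,fx=4,fy=4,interpolation=cv2.INTER_CUBIC); cv2.imwrite("pics/c1.png",big[...,::-1])
E
```

```text
cup (270, 190) (array([645.4, -66.5]), array([22.9, 25.5]))
cup (299, 191) (array([ 644.7, -170.5]), array([23.2, 25.3]))
cup (330, 218) (array([ 550.1, -287.2]), array([23.6, 25.7]))
cup (276, 247) (array([437.3, -87.8]), array([23.3, 24.1]))
s (172, 204) (array([588.8, 298.2]), array([29. , 29.6]))
s (200, 201) (array([599. , 198.3]), array([28.3, 29.1]))
s (174, 231) (array([486.4, 286.6]), array([28.7, 29.8]))
s (200, 229) (array([497. , 187.2]), array([28.6, 29.5]))
rest (332, 245) (array([ 451.9, -301.8]), array([24.7, 25.7]))
strainer [[532.70736274 -80.54671919]]
lid [[ 446.25995133 -186.00867782]]
dial [[553.3937623  106.59068118]]
toad [[ 544.12830163 -193.24827155]]
caddy [[ 667.8299314  -284.99305424]]
((553.0123291015625, -185.56491088867188), (370.402587890625, 370.00592041015625), 3.7111310958862305)
```

View pics/c1.png

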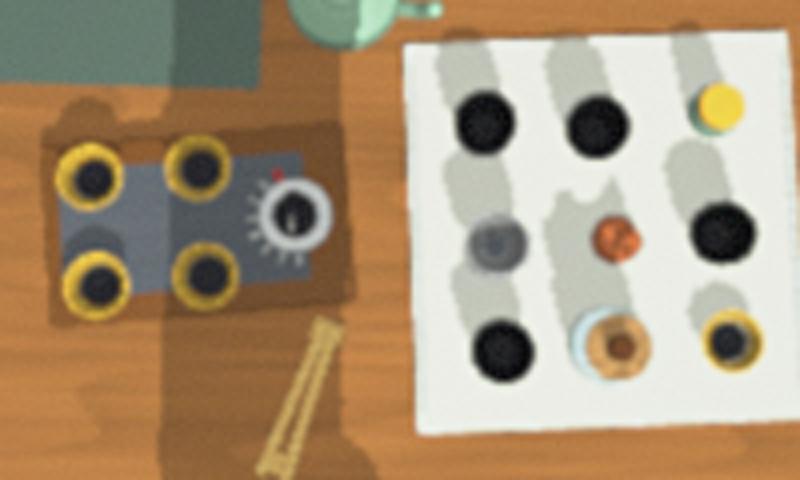

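All four black cups are on the tray, and the crop confirms the cork lid at crop pixel (620,345). The red mark is at crop (279,175), beyond the dial. I'll move over the pitcher for a wrist look.

```bash
python3 - <<'E'
from h import *
go(494,-138,300,-2.356)
E
```

```text
shift m [-0.4026  0.357  -0.0689] spin -22.3
```

Call:
{"op": "apply_moves", "data": {"linear": [[0, 0, -0.07], [-0.4026, 0.357, -0.07], [-0.4026, 0.357, -0.07], [-0.4026, 0.357, -0.07], [-0.4026, 0.357, -0.07], [-0.4026, 0.357, -0.07], [-0.4026, 0.357, -0.07], [-0.4026, 0.357, -0.07], [-0.4026, 0.357, -0.07], [-0.4026, 0.357, -0.07], [-0.4026, 0.357, -0.07], [-0.4026, 0.357, -0.07], [-0.4026, 0.357, -0.07], [-0.4026, 0.357, -0.07], [-0.4026, 0.357, -0.07], [-0.4026, 0.357, -0.07], [-0.4026, 0.357, -0.07], [-0.4026, 0.357, -0.07]], "spin": [0, -22.3, -22.3, -22.3, -22.3, -22.3, -22.3, -22.3, -22.3, -22.3, -22.3, -22.3, -22.3, -22.3, -22.3, -22.3, -22.3, -22.3], "fingers": [-1, -1, -1, -1, -1, -1, -1, -1, -1, -1, -1, -1, -1, -1, -1, -1, -1, -1]}}

```text
time_s: 2.0
tool_pos: [493.8, -138.9, 301.4]
orientation: [-3.141, 0.0, -2.358]
contact_force: [0.1, 0.0, 0.5]
opening: 85.4
gripper_force: 0.0
```

```bash
python3 - <<'E'
from h import *
s=r.read_state();print(s["tool_pos"],s["orientation"],s["joints"])
f=grab("wrist","w1")
pts={"lid":(446,-186,131),"rest":(452,-302,32),"str":(533,-80,70),"c3":(437,-88,66),"c2":(550,-287,66),"c0":(645,-66,66),"c1":(645,-170,66)}
for k,p in pts.items(): print(k,proj(f,p))
E
```

```text
[ 493.78884387 -138.91442118  301.36479132] [-3.14149873e+00  1.20456345e-04 -2.35793536e+00] [ 1.08984882e-01  4.86706710e-02 -2.24387338e-01 -1.96659471e-06
 -1.29758558e+00 -8.96123390e-01]
lid [[257.48122597  97.13580209]]
rest [[179.80024403  23.76458754]]
str [[268.53590079 216.11535193]]
c3 [[323.68117925 154.12025452]]
c2 [[123.62356215  98.56391553]]
c0 [[213.21844264 281.15028268]]
c1 [[150.25607317 227.22298476]]
```

View pics/w1.png

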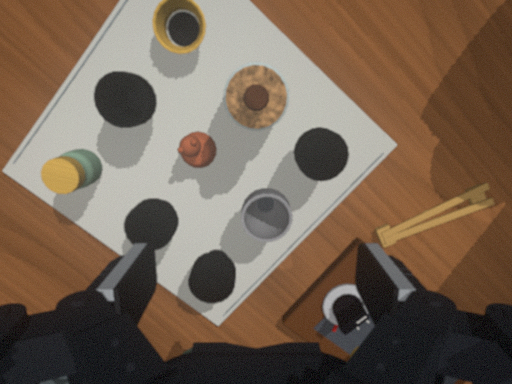

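The wrist view shows the lid knob at (256,97), the strainer at (267,214) and black cups at (125,98), (321,153), (151,223) and (212,276). The lid rest is at (179,25). All of them match the projected points.

```bash
python3 - <<'E'
from h import *
f=grab("wrist");h=f["hsv"].astype(int);V=h[...,2];S=h[...,1];H=h[...,0]
def show(n,m,p,z):
    c=blob(m,p,14); print(n,circle(f,c,z) if c is not None else None)
for p in [(125,98),(321,153),(151,223),(212,276)]: show("cup",V<50,p,54)
cork=(S>70)&(V>50)&(H<25); show("lid",cork,(256,97),102)
show("knob",cork&(V<125)&(np.hypot(*np.meshgrid(np.arange(512)-256,np.arange(384)-97))<18),(256,97),131)
print("knobpix",onplane(f,(256,97),131))
show("strainer",(S<60)&(V<150)&(V>40),(267,214),60)
show("rest",(H>15)&(H<35)&(S>120),(179,25),28)
E
```

```text
cup (array([ 552.7, -290.1]), array([25.7, 28.1]))
cup (array([441.3, -82.7]), array([23.5, 27.7]))
cup None
cup (array([649.7, -65.6]), array([28.3, 34.3]))
lid (array([ 447.3, -186.9]), array([28.9, 29. ]))
knob (array([ 449.3, -186.7]), array([11.9, 13.3]))
knobpix [[ 446.891219   -186.90406148]]
strainer (array([549. , -79.1]), array([ 31. , 185.7]))
rest (array([ 454.2, -302.7]), array([27.5, 28.7]))
```

```bash
python3 - <<'E'
from h import *
go(447.5,-187,108,-2.356)
E
```

```text
shift m [ 0.067  -0.0015  0.1934] spin -0.1
```

Call:
{"op": "apply_moves", "data": {"linear": [[0.067, -0.0015, 0.02], [0.067, -0.0015, 0.05], [0.067, -0.0015, 0.09], [0.067, -0.0015, 0.13], [0.067, -0.0015, 0.16], [0.067, -0.0015, 0.18], [0.067, -0.0015, 0.193], [0.067, -0.0015, 0.193], [0.067, -0.0015, 0.193], [0.067, -0.0015, 0.193], [0.067, -0.0015, 0.193], [0.067, -0.0015, 0.193], [0.067, -0.0015, 0.193], [0.067, -0.0015, 0.193], [0.067, -0.0015, 0.193], [0.067, -0.0015, 0.193], [0.067, -0.0015, 0.193], [0.067, -0.0015, 0.193]], "spin": [0, 0, 0, 0, 0, 0, 0, 0, 0, 0, 0, 0, 0, 0, 0, 0, 0, 0], "fingers": [-1, -1, -1, -1, -1, -1, -1, -1, -1, 1, 1, 1, 1, 1, 1, 1, 1, 1]}}

```text
time_s: 3.9
tool_pos: [447.8, -186.5, 108.7]
orientation: [-3.141, 0.0, -2.356]
contact_force: [-1.0, 2.3, 6.9]
opening: 22.0
gripper_force: 58.5
```

Call:
{"op": "apply_moves", "data": {"linear": [[0, 0, -0.003], [0, 0, -0.006], [0, 0, -0.01], [0, 0, -0.015], [0, 0, -0.02], [0, 0, -0.03], [0, 0, -0.04], [0, 0, -0.06], [0, 0, -0.08], [0, 0, -0.08], [0, 0, -0.08]], "spin": [0, 0, 0, 0, 0, 0, 0, 0, 0, 0, 0], "fingers": [1, 1, 1, 1, 1, 1, 1, 1, 1, 1, 1]}}

```text
time_s: 5.0
tool_pos: [447.9, -186.5, 189.0]
orientation: [-3.141, 0.001, -2.357]
contact_force: [-0.6, 0.6, -1.3]
opening: 22.1
gripper_force: 58.8
```

```bash
python3 - <<'E'
from h import *
go(453,-302,188,-2.356)
f=grab("scene");a=cv2.resize(f["img"][110:230,140:300],None,fx=3,fy=3);g=grab("top");b=cv2.resize(g["img"][170:280,240:360],None,fx=3,fy=3)
c=np.zeros((360,480+360,3),np.uint8);c[:360,:480]=a;c[:330,480:]=b
cv2.imwrite("pics/c2.png",c[:,:800,::-1])
E
```

```text
shift m [ 0.078  -0.0853  0.001 ] spin -0.0
```

View pics/c2.png

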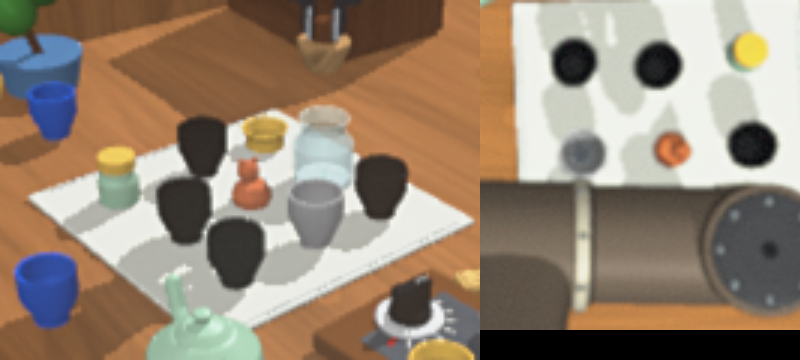

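The lid is held and the pitcher stayed put, with its open mouth at crop (322,120). Next I'll carry the lid to the rest.

Call:
{"op": "apply_moves", "data": {"linear": [[0.04, -0.043, 0], [0.078, -0.085, 0], [0.078, -0.085, 0], [0.078, -0.085, 0], [0.078, -0.085, 0], [0.078, -0.085, 0.04], [0.078, -0.085, 0.08], [0.078, -0.085, 0.1], [0.078, -0.085, 0.115], [0.078, -0.085, 0.122], [0.078, -0.085, 0.127], [0.078, -0.085, 0.131], [0.078, -0.085, 0.134], [0.078, -0.085, 0.136], [0.078, -0.085, 0.138], [0.078, -0.085, 0.138]], "spin": [0, 0, 0, 0, 0, 0, 0, 0, 0, 0, 0, 0, 0, 0, 0, 0], "fingers": [1, 1, 1, 1, 1, 1, 1, 1, 1, 1, 1, 1, 1, 1, 1, 1]}}

```text
time_s: 6.7
tool_pos: [453.1, -301.6, 51.2]
orientation: [-3.141, 0.001, -2.356]
contact_force: [-1.5, 5.8, 5.7]
opening: 21.8
gripper_force: 59.8
```

Call:
{"op": "apply_moves", "data": {"linear": [[0, 0, 0.001], [0, 0, 0.001], [0, 0, 0.001], [0, 0, 0.001], [0, 0, 0.001], [0, 0, 0.001], [0, 0, 0.001], [0, 0, -0.02], [0, 0, -0.05], [0, 0, -0.09], [0, 0, -0.14], [0, 0, -0.18], [0, 0, -0.18]], "spin": [0, 0, 0, 0, 0, 0, 0, 0, 0, 0, 0, 0, 0], "fingers": [1, 1, -1, -1, -1, -1, -1, -1, -1, -1, -1, -1, -1]}}

```text
time_s: 8.0
tool_pos: [455.4, -303.3, 236.8]
orientation: [-3.132, 0.004, -2.356]
contact_force: [0.1, -0.5, -1.2]
opening: 85.5
gripper_force: 0.0
```

```bash
python3 - <<'E'
from h import *
# camera over strainer (533,-80): TCP = +48,+48
go(533+48,-80+48,260,-2.356)
f=grab("scene");h=f["hsv"].astype(int);V=h[...,2];S=h[...,1];H=h[...,0]
print(proj(f,[(453,-302,47),(453,-302,73)]))
cork=(S>70)&(H<22)&(V>60)
cv2.imwrite("pics/c3.png",cv2.resize(f["img"][120:190,180:280],None,fx=5,fy=5)[...,::-1])
E
```

```text
shift m [-0.2808  0.1027 -0.0231] spin 0.0
[[227.54539273 147.83871889]
 [227.44304975 141.52802417]]
```

View pics/c3.png

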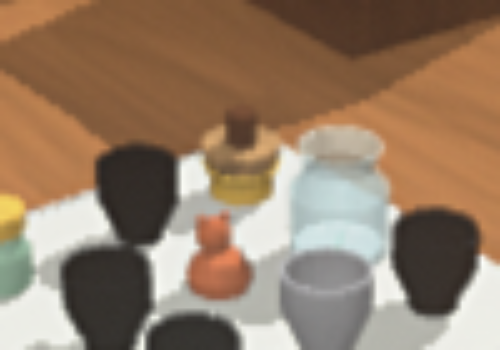

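The lid sits upright in the rest, and its knob top at crop (240,107) is where I predicted, (237,107). Next is the strainer.

Call:
{"op": "apply_moves", "data": {"linear": [[-0.28, 0.103, -0.023], [-0.28, 0.103, -0.023], [-0.28, 0.103, -0.023], [-0.28, 0.103, -0.023], [-0.28, 0.103, -0.023], [-0.28, 0.103, -0.023], [-0.28, 0.103, -0.023], [-0.28, 0.103, -0.023], [-0.28, 0.103, -0.023], [-0.28, 0.103, -0.023], [-0.28, 0.103, -0.023], [-0.28, 0.103, -0.023]], "spin": [0, 0, 0, 0, 0, 0, 0, 0, 0, 0, 0, 0], "fingers": [-1, -1, -1, -1, -1, -1, -1, -1, -1, -1, -1, -1]}}

```text
time_s: 9.25
tool_pos: [577.6, -31.9, 253.4]
orientation: [-3.142, 0.0, -2.358]
contact_force: [-0.2, -0.4, 0.6]
opening: 85.3
gripper_force: 0.0
```

```bash
python3 - <<'E'
from h import *
f=grab("wrist","w2");print(proj(f,[(533,-80,70),(447,-187,90),(441,-84,66),(649,-66,66),(645,-170,66)]))
E
```

```text
[[254.2875987   98.69521159]
 [234.15667939 -89.09311134]
 [324.06962543  18.93134111]
 [184.24293752 191.58655304]
 [105.43628693 115.1542712 ]]
```

View pics/w2.png

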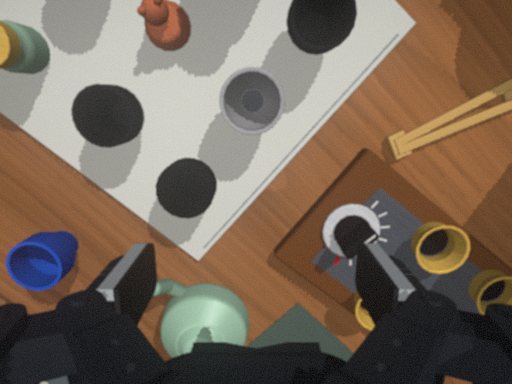

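The wrist view shows the strainer at (251,100) and cups at (186,187), (108,115) and (322,15). I'll cast these to positions.

```bash
python3 - <<'E'
from h import *
f=grab("wrist");h=f["hsv"].astype(int);V=h[...,2];S=h[...,1]
print("str",onplane(f,(251.5,100.3),68))
for p in [(186,187),(108,115)]:
    c=blob(V<50,p,12); print(circle(f,c,62) if c is not None else None, onplane(f,p,66))
p=onplane(f,(251.5,100.3),68)[0]
go(p[0],p[1],30,-2.356)
E
```

```text
str [[535.96848256 -80.72453194]]
None [[644.11493022 -67.85169127]]
(array([ 653.5, -167.1]), array([16.3, 19.8])) [[ 643.21488692 -168.24019592]]
shift m [ 0.0643 -0.0052  0.2234] spin -0.1
```

Call:
{"op": "apply_moves", "data": {"linear": [[0.064, -0.005, 0.03], [0.064, -0.005, 0.07], [0.064, -0.005, 0.11], [0.064, -0.005, 0.15], [0.064, -0.005, 0.18], [0.064, -0.005, 0.2], [0.064, -0.005, 0.215], [0.064, -0.005, 0.22], [0.064, -0.005, 0.22], [0.064, -0.005, 0.22], [0.064, -0.005, 0.22], [0.064, -0.005, 0.22], [0.064, -0.005, 0.22], [0.064, -0.005, 0.22], [0.064, -0.005, 0.22], [0.064, -0.005, 0.22]], "spin": [0, 0, 0, 0, 0, 0, 0, 0, 0, 0, 0, 0, 0, 0, 0, 0], "fingers": [-1, -1, -1, -1, -1, -1, -1, -1, -1, -1, 1, 1, 1, 1, 1, 1]}}

```text
time_s: 10.95
tool_pos: [536.9, -79.7, 34.8]
orientation: [-3.14, 0.002, -2.356]
contact_force: [-2.2, 0.9, 7.3]
opening: 62.0
gripper_force: 63.9
```

Call:
{"op": "apply_moves", "data": {"linear": [[0, 0, -0.01], [0, 0, -0.03], [0, 0, -0.07], [0, 0, -0.11], [0, 0, -0.115], [0, 0, -0.115], [0.04, -0.004, -0.115], [0.08, -0.008, -0.115], [0.11, -0.01, -0.115], [0.13, -0.012, -0.115], [0.1377, -0.0126, -0.115], [0.1377, -0.0126, -0.115], [0.1377, -0.0126, -0.115], [0.1377, -0.0126, -0.115], [0.1377, -0.0126, -0.1], [0.1377, -0.0126, -0.085], [0.1377, -0.0126, -0.075], [0.1377, -0.0126, -0.07], [0.1377, -0.0126, -0.066], [0.1377, -0.0126, -0.066]], "spin": [0, 0, 0, 0, 0, 0, 0, 0, 0, 0, 0, 0, 0, 0, 0, 0, 0, 0, 0, 0], "fingers": [1, 1, 1, 1, 1, 1, 1, 1, 1, 1, 1, 1, 1, 1, 1, 1, 1, 1, 1, 1]}}

```text
time_s: 12.95
tool_pos: [447.7, -186.0, 99.1]
orientation: [3.141, -0.0, -2.356]
contact_force: [-0.5, 0.1, -0.0]
opening: 61.9
gripper_force: 65.6
```

Call:
{"op": "apply_moves", "data": {"linear": [[0, 0, 0.003], [0, 0, 0.005], [0, 0, 0.006], [0, 0, 0.007], [0, 0, 0.008], [0, 0, 0.009], [0, 0, 0.009]], "spin": [0, 0, 0, 0, 0, 0, 0], "fingers": [1, 1, 1, 1, 1, 1, 1]}}

```text
time_s: 13.65
tool_pos: [447.6, -186.3, 91.2]
orientation: [-3.141, -0.0, -2.356]
contact_force: [-5.4, 1.9, 11.0]
opening: 61.9
gripper_force: 66.7
```

Call:
{"op": "apply_moves", "data": {"linear": [[0, 0, 0.001], [0, 0, 0.001], [0, 0, 0.001], [0, 0, 0.001], [0, 0, 0.001], [0, 0, 0.001], [0, 0, 0.0], [0, 0, -0.03], [0, 0, -0.07], [0, 0, -0.11], [0, 0, -0.15], [0, 0, -0.18], [-0.05, 0.05, -0.18], [-0.05, 0.05, -0.18], [-0.05, 0.05, -0.18]], "spin": [0, 0, 0, 0, 0, 0, 0, 0, 0, 0, 0, 0, 0, 0, 0], "fingers": [1, 1, -1, -1, -1, -1, -1, -1, -1, -1, -1, -1, -1, -1, -1]}}

```text
time_s: 15.15
tool_pos: [447.6, -113.7, 270.8]
orientation: [-3.141, 0.001, -2.355]
contact_force: [0.2, -0.1, 0.6]
opening: 85.3
gripper_force: 0.0
```

```bash
python3 - <<'E'
from h import *
f=grab("scene");h=f["hsv"].astype(int);V=h[...,2]
print("rim exp",proj(f,[(447.5,-187,126),(447.5,-187,6),(441.3,-83,66)]))
a=cv2.resize(f["img"][110:220,140:300],None,fx=5,fy=5)
cv2.imwrite("pics/c4.png",a[...,::-1])
w=grab("wrist");print("cup in wrist",proj(w,(441,-84,66)),proj(w,(447.5,-187,126)))
V=w["hsv"].astype(int)[...,2]
c=blob(V<50,proj(w,(441,-84,66))[0],20); print(circle(w,c,54) if c is not None else None)
E
```

```text
rim exp [[247.21195052 138.9432381 ]
 [246.7867382  169.26938459]
 [266.85046443 165.61703658]]
cup in wrist [[281.42322084 178.56789162]] [[196.30006763 116.48073062]]
(array([442.9, -81.7]), array([22.5, 27.4]))
```

View pics/c4.png

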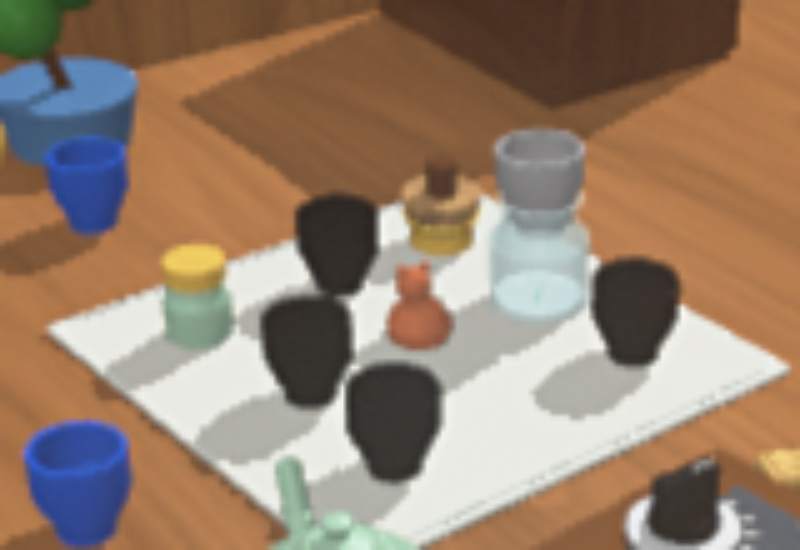

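The strainer sits upright in the pitcher. Its rim centre is at about (540,148) in the crop, against (536,145) expected. Next is the cup near the tong, at crop (636,279), which matches world (441.5,-83).

```bash
python3 - <<'E'
from h import *
go(441.5,-83,33,-2.356)
E
```

```text
shift m [-0.0183  0.0271  0.2374] spin 0.0
```

Call:
{"op": "apply_moves", "data": {"linear": [[-0.018, 0.027, 0.03], [-0.018, 0.027, 0.07], [-0.018, 0.027, 0.11], [-0.018, 0.027, 0.15], [-0.018, 0.027, 0.19], [-0.018, 0.027, 0.215], [-0.018, 0.027, 0.23], [-0.018, 0.027, 0.237], [-0.018, 0.027, 0.237], [-0.018, 0.027, 0.237], [-0.018, 0.027, 0.237], [-0.018, 0.027, 0.237], [-0.018, 0.027, 0.237], [-0.018, 0.027, 0.237], [-0.018, 0.027, 0.237], [-0.018, 0.027, 0.237]], "spin": [0, 0, 0, 0, 0, 0, 0, 0, 0, 0, 0, 0, 0, 0, 0, 0], "fingers": [-1, -1, -1, -1, -1, -1, -1, -1, -1, -1, 1, 1, 1, 1, 1, 1]}}

```text
time_s: 16.85
tool_pos: [442.0, -83.5, 34.5]
orientation: [-3.14, 0.002, -2.356]
contact_force: [-1.1, 0.1, 8.4]
opening: 59.2
gripper_force: 63.6
```

```bash
python3 - <<'E'
from h import *
s=r.read_state();print(s["tool_pos"])
go(486.4,286.6,180,-2.356)
E
```

```text
[442.0067914  -83.45776405  34.47508081]
shift m [-0.2933  0.2301 -0.1453] spin -0.0
```

Call:
{"op": "apply_moves", "data": {"linear": [[0, 0, -0.02], [0, 0, -0.06], [0, 0, -0.11], [0, 0, -0.145], [0, 0, -0.145], [-0.05, 0.04, -0.145], [-0.09, 0.07, -0.145], [-0.13, 0.1, -0.145], [-0.17, 0.13, -0.145], [-0.21, 0.16, -0.145], [-0.25, 0.2, -0.145], [-0.28, 0.22, -0.145], [-0.293, 0.23, -0.145], [-0.293, 0.23, -0.145], [-0.293, 0.23, -0.145], [-0.293, 0.23, -0.145], [-0.293, 0.23, -0.145]], "spin": [0, 0, 0, 0, 0, 0, 0, 0, 0, 0, 0, 0, 0, 0, 0, 0, 0], "fingers": [1, 1, 1, 1, 1, 1, 1, 1, 1, 1, 1, 1, 1, 1, 1, 1, 1]}}

```text
time_s: 18.55
tool_pos: [486.0, 285.1, 178.5]
orientation: [3.142, 0.0, -2.358]
contact_force: [1.1, 0.1, -1.6]
opening: 58.8
gripper_force: 65.0
```

```bash
python3 - <<'E'
from h import *
f=grab("wrist","w3");h=f["hsv"].astype(int);V=h[...,2];S=h[...,1];H=h[...,0]
for p in [(588.8,298.2),(599,198.3),(486.4,286.6),(497,187.2)]:
    q=proj(f,(*p,48))[0]; c=blob((H>15)&(H<35)&(S>120)&(V>60),q,30); print(p,q,circle(f,c,40) if c is not None else None)
t=grab("top"); print([(k,proj(t,p)) for k,p in {"c0":(647,-66,66),"c2":(551,-289,66)}.items()])
h=t["hsv"].astype(int)
for p in [(270,190),(299,191),(330,218)]:
    c=blob(h[...,2]<60,p,12); print(circle(t,c,60) if c is not None else None)
E
```

```text
(588.8, 298.2) [186.97924626 267.93765246] None
(599, 198.3) [ 91.13578395 201.361117  ] (array([604.3, 197.8]), array([29.1, 33.8]))
(486.4, 286.6) [257.87107657 181.77443695] (array([486.6, 284.1]), array([23.1, 27.7]))
(497, 187.2) [159.42390636 104.74254501] (array([498.4, 184.3]), array([26.6, 28.6]))
[('c0', array([[270.75635692, 189.75285057]])), ('c2', array([[331.17948141, 217.55825611]]))]
(array([645.8, -66.5]), array([22.9, 25.1]))
(array([ 644.7, -170.9]), array([23.3, 25.2]))
(array([ 550.1, -287.4]), array([23.6, 25.4]))
```

View pics/w3.png

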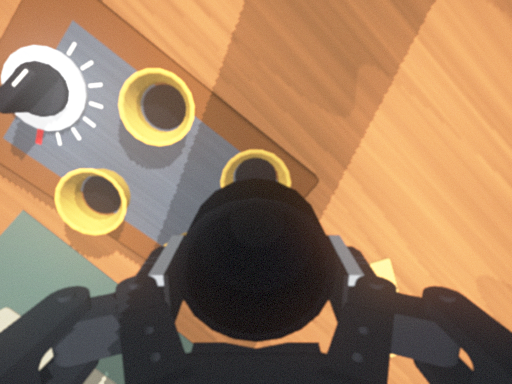

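The wrist view shows the socket rims at (157,106), (93,200) and (256,170), the last partly hidden by the held cup. They agree with the top view to within 2 to 3 mm, so I'll lower the cup.

Call:
{"op": "apply_moves", "data": {"linear": [[0.0, 0, 0.03], [0, 0, 0.06], [0, 0, 0.085], [0, 0, 0.1], [0, 0, 0.108], [0, 0, 0.114], [0, 0, 0.118], [0, 0, 0.121], [0, 0, 0.123], [0, 0, 0.125], [0, 0, 0.126], [0, 0, 0.126]], "spin": [0, 0, 0, 0, 0, 0, 0, 0, 0, 0, 0, 0], "fingers": [1, 1, 1, 1, 1, 1, 1, 1, 1, 1, 1, 1]}}

```text
time_s: 19.85
tool_pos: [490.1, 289.7, 55.8]
orientation: [-3.14, 0.01, -2.355]
contact_force: [7.3, 3.6, 9.5]
opening: 58.8
gripper_force: 67.0
```

Call:
{"op": "apply_moves", "data": {"linear": [[-0.003, 0, -0.001], [-0.006, 0, -0.001], [-0.007, 0, -0.001], [-0.007, 0, 0], [-0.007, 0, 0.001], [-0.007, 0, 0.001]], "spin": [0, 0, 0, 0, 0, 0], "fingers": [1, 1, 1, 1, 1, 1]}}

```text
time_s: 20.45
tool_pos: [491.8, 290.9, 52.0]
orientation: [-3.141, 0.001, -2.356]
contact_force: [4.9, -3.4, 6.7]
opening: 59.1
gripper_force: 66.9
```

Call:
{"op": "apply_moves", "data": {"linear": [[0, 0, 0.001], [0, 0, 0.001], [0, 0, 0.001], [0, 0, 0.001], [0, 0, 0.001], [0, 0, -0.02], [0, 0, -0.06], [0, 0, -0.1], [0, 0, -0.13], [0, 0, -0.13], [0, 0, -0.13]], "spin": [0, 0, 0, 0, 0, 0, 0, 0, 0, 0, 0], "fingers": [1, -1, -1, -1, -1, -1, -1, -1, -1, -1, -1]}}

```text
time_s: 21.55
tool_pos: [490.8, 291.4, 181.7]
orientation: [3.141, 0.001, -2.357]
contact_force: [-0.7, 0.5, -1.7]
opening: 85.6
gripper_force: 0.0
```

```bash
python3 - <<'E'
from h import *
go(645.6,-66.5,182,-2.356);go(645.6,-66.5,33,-2.356)
t=grab("top");h=t["hsv"].astype(int)
for p in [(270,190),(299,191),(330,218)]:
    c=blob(h[...,2]<60,p,20); print(circle(t,c,60) if c is not None else None)
f=grab("scene");print(proj(f,(487,286.5,84)))
E
```

```text
shift m [ 0.1434 -0.3626 -0.0007] spin -0.0
shift m [ 0.1436 -0.3627  0.1483] spin -0.0
(array([645.8, -66.5]), array([22.9, 25.1]))
(array([ 644.7, -170.5]), array([22.8, 25.2]))
(array([ 550. , -287.2]), array([23.5, 25.5]))
[[341.63683094 219.84366383]]
```

Call:
{"op": "apply_moves", "data": {"linear": [[0.1435, -0.3627, 0], [0.1435, -0.3627, 0], [0.1435, -0.3627, 0], [0.1435, -0.3627, 0], [0.1435, -0.3627, 0], [0.1435, -0.3627, 0], [0.1435, -0.3627, 0], [0.1435, -0.3627, 0], [0.1435, -0.3627, 0], [0.1435, -0.3627, 0.04], [0.1435, -0.3627, 0.08], [0.1435, -0.3627, 0.11], [0.1435, -0.3627, 0.135], [0.1435, -0.3627, 0.148], [0.1435, -0.3627, 0.148], [0.1435, -0.3627, 0.148], [0.1435, -0.3627, 0.148], [0.1435, -0.3627, 0.148], [0.1435, -0.3627, 0.148], [0.1435, -0.3627, 0.148]], "spin": [0, 0, 0, 0, 0, 0, 0, 0, 0, 0, 0, 0, 0, 0, 0, 0, 0, 0, 0, 0], "fingers": [-1, -1, -1, -1, -1, -1, -1, -1, -1, -1, -1, -1, -1, -1, -1, 1, 1, 1, 1, 1]}}

```text
time_s: 23.65
tool_pos: [647.1, -66.6, 35.3]
orientation: [-3.139, 0.003, -2.356]
contact_force: [-1.2, 1.5, 7.3]
opening: 60.3
gripper_force: 65.4
```

```bash
python3 - <<'E'
from h import *
go(589.3,297.5,180,-2.356)
E
```

```text
shift m [-0.2169  0.298  -0.1448] spin -0.0
```

Call:
{"op": "apply_moves", "data": {"linear": [[0, 0, -0.02], [0, 0, -0.06], [0, 0, -0.11], [0, 0, -0.145], [0, 0, -0.145], [-0.03, 0.04, -0.145], [-0.06, 0.08, -0.145], [-0.09, 0.12, -0.145], [-0.12, 0.16, -0.145], [-0.15, 0.2, -0.145], [-0.18, 0.24, -0.145], [-0.2, 0.275, -0.145], [-0.215, 0.298, -0.145], [-0.215, 0.298, -0.145], [-0.215, 0.298, -0.145], [-0.215, 0.298, -0.12], [-0.215, 0.298, -0.09], [-0.215, 0.298, -0.06], [-0.215, 0.298, -0.04], [-0.215, 0.298, -0.03]], "spin": [0, 0, 0, 0, 0, 0, 0, 0, 0, 0, 0, 0, 0, 0, 0, 0, 0, 0, 0, 0], "fingers": [1, 1, 1, 1, 1, 1, 1, 1, 1, 1, 1, 1, 1, 1, 1, 1, 1, 1, 1, 1]}}

```text
time_s: 25.65
tool_pos: [586.6, 293.8, 61.2]
orientation: [3.141, -0.003, -2.358]
contact_force: [-0.6, 0.9, 0.9]
opening: 60.2
gripper_force: 65.3
```

Call:
{"op": "apply_moves", "data": {"linear": [[-0.002, 0, 0.0], [-0.002, 0, 0.0], [-0.002, 0, 0.003], [-0.002, 0, 0.005], [-0.002, 0, 0.006], [-0.002, 0, 0.007], [-0.002, 0, 0.007]], "spin": [0, 0, 0, 0, 0, 0, 0], "fingers": [1, 1, 1, 1, 1, 1, 1]}}

```text
time_s: 26.35
tool_pos: [588.6, 297.4, 56.3]
orientation: [3.142, 0.0, -2.356]
contact_force: [-0.2, 0.4, -0.5]
opening: 60.4
gripper_force: 65.2
```

Call:
{"op": "apply_moves", "data": {"linear": [[0, 0, 0.001], [0, 0, 0.002], [0, 0, 0.003], [0, 0, 0.004], [0, 0, 0.004]], "spin": [0, 0, 0, 0, 0], "fingers": [1, 1, 1, 1, 1]}}

```text
time_s: 26.85
tool_pos: [588.1, 297.5, 53.8]
orientation: [3.141, -0.0, -2.356]
contact_force: [-7.5, -0.0, 13.0]
opening: 60.2
gripper_force: 66.6
```

Call:
{"op": "apply_moves", "data": {"linear": [[0.001, 0.001, 0], [0.001, 0.001, 0.001], [0.001, 0.001, 0.001], [0.001, 0.001, 0.001], [0.001, 0.001, 0.001], [0.001, 0.001, 0.001], [0.001, 0.001, -0.02], [0, 0, -0.06], [0, 0, -0.1], [0, 0, -0.128], [0, 0, -0.128], [0, 0, -0.128]], "spin": [0, 0, 0, 0, 0, 0, 0, 0, 0, 0, 0, 0], "fingers": [1, 1, -1, -1, -1, -1, -1, -1, -1, -1, -1, -1]}}

```text
time_s: 28.05
tool_pos: [588.8, 297.5, 180.9]
orientation: [3.141, 0.002, -2.357]
contact_force: [0.7, -0.2, -0.9]
opening: 85.5
gripper_force: 0.0
```

```bash
python3 - <<'E'
from h import *
t=grab("top");h=t["hsv"].astype(int)
for p in [(299,191),(330,218)]:
    c=blob(h[...,2]<60,p,20); print(circle(t,c,60) if c is not None else None)
go(644.7,-170.6,182,-2.356)
f=grab("scene");print(proj(f,[(487,286.5,84),(589,298,84)]))
cv2.imwrite("pics/c5.png",cv2.resize(f["img"][120:280,150:390],None,fx=3,fy=3)[...,::-1])
E
```

```text
(array([ 644.7, -170.7]), array([23. , 25.3]))
(array([ 550.3, -286.9]), array([23.8, 25.7]))
shift m [ 0.2906 -0.3708 -0.0023] spin -0.1
[[341.63683094 219.84366383]
 [317.17774346 236.40210479]]
```

View pics/c5.png

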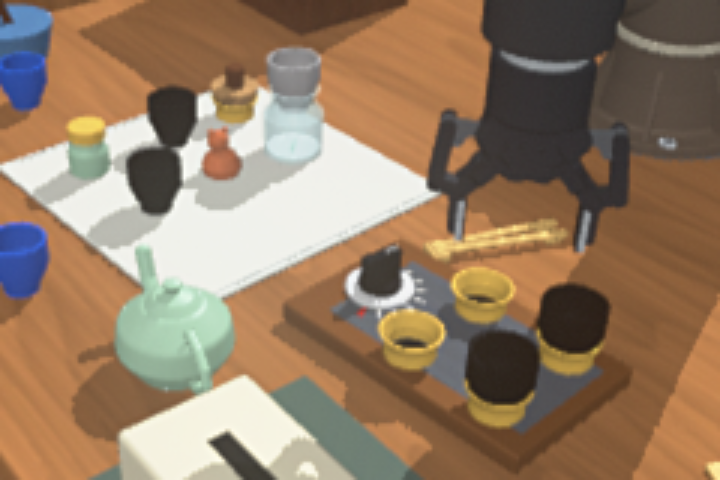

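Two cups are seated upright, with rims at crop (573,303) and (503,350) where expected. Next is the far cup.

Call:
{"op": "apply_moves", "data": {"linear": [[0.2906, -0.3708, 0], [0.2906, -0.3708, 0], [0.2906, -0.3708, 0], [0.2906, -0.3708, 0], [0.2906, -0.3708, 0], [0.2906, -0.3708, 0], [0.2906, -0.3708, 0], [0.2906, -0.3708, 0], [0.2906, -0.3708, 0], [0.2906, -0.3708, 0], [0.2906, -0.3708, 0], [0.2906, -0.3708, 0], [0.2906, -0.3708, 0], [0.2906, -0.3708, 0]], "spin": [0, 0, 0, 0, 0, 0, 0, 0, 0, 0, 0, 0, 0, 0], "fingers": [-1, -1, -1, -1, -1, -1, -1, -1, -1, -1, -1, -1, -1, -1]}}

```text
time_s: 29.55
tool_pos: [645.2, -169.1, 180.1]
orientation: [3.141, -0.0, -2.355]
contact_force: [0.4, -0.2, 1.1]
opening: 85.3
gripper_force: 0.0
```

Call:
{"op": "apply_moves", "data": {"linear": [[0, 0, 0.04], [0, 0, 0.08], [0, 0, 0.11], [0, 0, 0.135], [0, 0, 0.147], [0, 0, 0.147], [0, 0, 0.147], [0, 0, 0.147], [0, 0, 0.147], [0, 0, 0.147], [0, 0, 0.147], [0, 0, 0.147]], "spin": [0, 0, 0, 0, 0, 0, 0, 0, 0, 0, 0, 0], "fingers": [-1, -1, -1, -1, -1, -1, -1, 1, 1, 1, 1, 1]}}

```text
time_s: 30.75
tool_pos: [646.4, -170.4, 35.6]
orientation: [-3.139, 0.002, -2.356]
contact_force: [-1.4, 0.5, 6.4]
opening: 59.6
gripper_force: 63.9
```

```bash
python3 - <<'E'
from h import *
go(599.5,197.5,180,-2.356)
E
```

```text
shift m [-0.2273  0.293  -0.1446] spin -0.0
```

Call:
{"op": "apply_moves", "data": {"linear": [[0, 0, -0.02], [0, 0, -0.06], [0, 0, -0.11], [0, 0, -0.145], [0, 0, -0.145], [-0.03, 0.04, -0.145], [-0.06, 0.08, -0.145], [-0.09, 0.12, -0.145], [-0.12, 0.16, -0.145], [-0.15, 0.2, -0.145], [-0.18, 0.24, -0.145], [-0.21, 0.275, -0.145], [-0.227, 0.294, -0.145], [-0.227, 0.294, -0.145], [-0.227, 0.294, -0.145], [-0.227, 0.294, -0.12], [-0.227, 0.294, -0.09], [-0.227, 0.294, -0.06], [-0.227, 0.294, -0.04], [-0.227, 0.294, -0.03]], "spin": [0, 0, 0, 0, 0, 0, 0, 0, 0, 0, 0, 0, 0, 0, 0, 0, 0, 0, 0, 0], "fingers": [1, 1, 1, 1, 1, 1, 1, 1, 1, 1, 1, 1, 1, 1, 1, 1, 1, 1, 1, 1]}}

```text
time_s: 32.75
tool_pos: [597.1, 196.1, 61.4]
orientation: [3.141, -0.003, -2.358]
contact_force: [-0.4, 0.2, -0.2]
opening: 60.3
gripper_force: 65.3
```

Call:
{"op": "apply_moves", "data": {"linear": [[0, 0, 0], [0, 0, 0], [0, 0, 0.003], [0, 0, 0.005], [0, 0, 0.007], [0, 0, 0.007]], "spin": [0, 0, 0, 0, 0, 0], "fingers": [1, 1, 1, 1, 1, 1]}}

```text
time_s: 33.35
tool_pos: [598.0, 198.1, 56.3]
orientation: [-3.142, 0.0, -2.356]
contact_force: [-0.2, 0.3, -0.2]
opening: 60.3
gripper_force: 65.3
```

Call:
{"op": "apply_moves", "data": {"linear": [[0, 0, 0.001], [0, 0, 0.002], [0, 0, 0.003], [0, 0, 0.004], [0, 0, 0.005], [0, 0, 0.005]], "spin": [0, 0, 0, 0, 0, 0], "fingers": [1, 1, 1, 1, 1, 1]}}

```text
time_s: 33.95
tool_pos: [599.1, 198.9, 52.8]
orientation: [-3.141, 0.003, -2.356]
contact_force: [-1.6, 2.2, 9.2]
opening: 60.1
gripper_force: 66.3
```

Home at 52.8 mm. I'll release and lift.

Call:
{"op": "apply_moves", "data": {"linear": [[0, 0, 0], [0, 0, 0], [0, 0, 0], [0, 0, 0], [0, 0, 0], [0, 0, -0.02], [0, 0, -0.06], [0, 0, -0.1], [0, 0, -0.128], [0, 0, -0.128], [0, 0, -0.128]], "spin": [0, 0, 0, 0, 0, 0, 0, 0, 0, 0, 0], "fingers": [1, -1, -1, -1, -1, -1, -1, -1, -1, -1, -1]}}

```text
time_s: 35.05
tool_pos: [598.0, 198.1, 179.8]
orientation: [3.141, 0.001, -2.357]
contact_force: [-0.8, -0.1, -1.3]
opening: 85.4
gripper_force: 0.0
```

```bash
python3 - <<'E'
from h import *
t=grab("top");h=t["hsv"].astype(int)
c=blob(h[...,2]<60,(330,218),25); print(circle(t,c,60) if c is not None else None)
go(550.2,-287.2,182,-2.356)
E
```

```text
(array([ 550.1, -287.3]), array([23.6, 25.5]))
shift m [ 0.3762 -0.3098 -0.0032] spin -0.1
```

Call:
{"op": "apply_moves", "data": {"linear": [[0.3762, -0.3098, 0], [0.3762, -0.3098, 0], [0.3762, -0.3098, 0], [0.3762, -0.3098, 0], [0.3762, -0.3098, 0], [0.3762, -0.3098, 0], [0.3762, -0.3098, 0], [0.3762, -0.3098, 0], [0.3762, -0.3098, 0], [0.3762, -0.3098, 0], [0.3762, -0.3098, 0], [0.3762, -0.3098, 0], [0.3762, -0.3098, 0], [0.3762, -0.3098, 0], [0.3762, -0.3098, 0]], "spin": [0, 0, 0, 0, 0, 0, 0, 0, 0, 0, 0, 0, 0, 0, 0], "fingers": [-1, -1, -1, -1, -1, -1, -1, -1, -1, -1, -1, -1, -1, -1, -1]}}

```text
time_s: 36.6
tool_pos: [551.1, -285.9, 179.3]
orientation: [3.142, 0.0, -2.355]
contact_force: [-0.3, -0.3, -0.7]
opening: 85.3
gripper_force: 0.0
```

Call:
{"op": "apply_moves", "data": {"linear": [[0, 0, 0.04], [0, 0, 0.08], [0, 0, 0.11], [0, 0, 0.135], [0, 0, 0.147], [0, 0, 0.147], [0, 0, 0.147], [0, 0, 0.147], [0, 0, 0.147], [0, 0, 0.147], [0, 0, 0.147], [0, 0, 0.147]], "spin": [0, 0, 0, 0, 0, 0, 0, 0, 0, 0, 0, 0], "fingers": [-1, -1, -1, -1, -1, -1, -1, 1, 1, 1, 1, 1]}}

```text
time_s: 37.8
tool_pos: [551.9, -287.2, 34.4]
orientation: [-3.139, 0.001, -2.356]
contact_force: [-1.6, 2.4, 7.6]
opening: 60.4
gripper_force: 63.9
```

```bash
python3 - <<'E'
from h import *
go(497.5,187.0,180,-2.356)
E
```

```text
shift m [-0.2971  0.3734 -0.1461] spin -0.0
```

Call:
{"op": "apply_moves", "data": {"linear": [[0, 0, -0.03], [0, 0, -0.075], [0, 0, -0.12], [0, 0, -0.146], [0, 0, -0.146], [-0.03, 0.035, -0.146], [-0.06, 0.072, -0.146], [-0.09, 0.11, -0.146], [-0.12, 0.147, -0.146], [-0.15, 0.185, -0.146], [-0.18, 0.223, -0.146], [-0.21, 0.262, -0.146], [-0.24, 0.3, -0.146], [-0.265, 0.335, -0.146], [-0.285, 0.36, -0.146], [-0.297, 0.3735, -0.146], [-0.297, 0.3735, -0.146], [-0.297, 0.3735, -0.146], [-0.297, 0.3735, -0.12], [-0.297, 0.3735, -0.09]], "spin": [0, 0, 0, 0, 0, 0, 0, 0, 0, 0, 0, 0, 0, 0, 0, 0, 0, 0, 0, 0], "fingers": [1, 1, 1, 1, 1, 1, 1, 1, 1, 1, 1, 1, 1, 1, 1, 1, 1, 1, 1, 1]}}

```text
time_s: 39.8
tool_pos: [497.8, 186.4, 122.8]
orientation: [-3.141, 0.003, -2.358]
contact_force: [0.4, 0.4, -2.4]
opening: 60.5
gripper_force: 65.4
```

Call:
{"op": "apply_moves", "data": {"linear": [[0, 0, 0.03], [0, 0, 0.05], [0, 0, 0.06], [0, 0, 0.065], [0, 0, 0.068], [0, 0, 0.068], [0, 0, 0.068]], "spin": [0, 0, 0, 0, 0, 0, 0], "fingers": [1, 1, 1, 1, 1, 1, 1]}}

```text
time_s: 40.5
tool_pos: [498.0, 187.6, 55.3]
orientation: [-3.141, 0.002, -2.356]
contact_force: [4.7, 0.1, -0.9]
opening: 60.1
gripper_force: 65.5
```

Call:
{"op": "apply_moves", "data": {"linear": [[-0.001, 0, 0.001], [-0.001, 0, 0.002], [-0.001, 0, 0.003], [-0.001, 0, 0.004], [-0.001, 0, 0.004]], "spin": [0, 0, 0, 0, 0], "fingers": [1, 1, 1, 1, 1]}}

```text
time_s: 41.0
tool_pos: [499.5, 188.2, 52.1]
orientation: [-3.14, 0.003, -2.355]
contact_force: [6.4, -4.7, 9.2]
opening: 60.7
gripper_force: 66.5
```

Seated at 52.1 mm, against 52.4 expected. I'll release, lift and position the camera over the dial near (556,108).

Call:
{"op": "apply_moves", "data": {"linear": [[0, 0, 0], [0, 0, 0], [0, 0, 0], [0, 0, 0], [0, 0, 0], [0, 0, -0.02], [0, 0, -0.06], [0, 0, -0.1], [0, 0, -0.15], [-0.021, -0.115, -0.15], [-0.021, -0.115, -0.15], [-0.021, -0.115, -0.15], [-0.021, -0.115, -0.15], [-0.021, -0.115, -0.15], [-0.021, -0.115, -0.15], [-0.021, -0.115, -0.15]], "spin": [0, 0, 0, 0, 0, 0, 0, 0, 0, 0, 0, 0, 0, 0, 0, 0], "fingers": [1, -1, -1, -1, -1, -1, -1, -1, -1, -1, -1, -1, -1, -1, -1, -1]}}

```text
time_s: 42.6
tool_pos: [593.0, 122.1, 200.4]
orientation: [3.141, 0.0, -2.355]
contact_force: [-1.2, -1.0, -0.0]
opening: 85.4
gripper_force: 0.0
```

```bash
python3 - <<'E'
from h import *
print(r.read_state()["tool_pos"],r.read_state()["joints"])
f=grab("wrist");q=proj(f,(556,108,40))[0];print(q)
f2=grab("scene")
a=cv2.resize(f["img"],None,fx=1,fy=1); x,y=np.clip(q.astype(int),70,None)
cv2.imwrite("pics/c6.png",np.hstack([cv2.resize(f["img"][y-70:y+70,x-70:x+70],(420,420),interpolation=3),cv2.resize(f2["img"][190:280,235:325],(380,420),interpolation=3)])[...,::-1]); print(x-70,y-70,"x3")
E
```

```text
[593.04749671 122.06149673 200.43917146] [ 5.25197433e-01  2.66907137e-01 -1.91915004e-01 -1.97860021e-04
 -1.11194127e+00 -1.30974820e+00]
[275.10583336 133.0951573 ]
205 63 x3
```

View pics/c6.png

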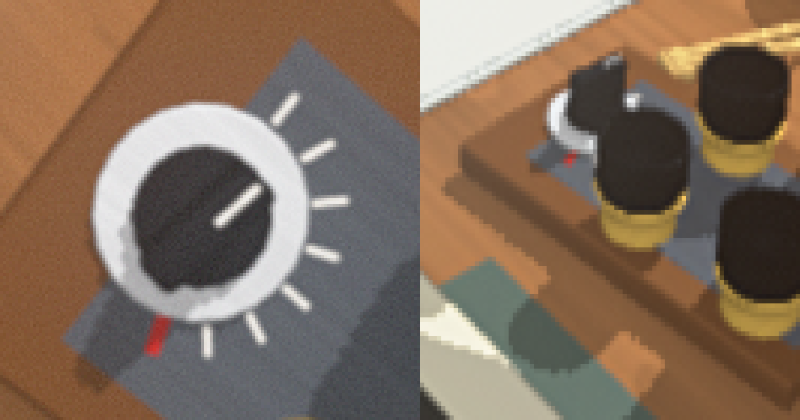

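All four cups are seated. The dial disc is centred at crop (200,212). Its white marks run clockwise from (285,108) to the red one at (158,335), and the pointer line goes from (218,222) to (262,187).

```bash
python3 - <<'E'
from h import *
f=grab("wrist")
P=lambda u,v,z: onplane(f,(205+u/3,63+v/3),z)[0]
c=P(200,212,34);print("disc",c)
a,b=P(218,222,66),P(262,187,66)
print("pointer",a,b,"ang",np.degrees(np.arctan2(*(b-a)[::-1])))
m=[(285,108),(318,150),(330,201),(322,255),(296,297),(256,328),(207,341),(158,335)]
q=np.array([P(*p,22) for p in m])
A=np.c_[2*q,np.ones(8)];s=np.linalg.lstsq(A,(q**2).sum(1),rcond=None)[0];print("markcirc",s[:2],np.sqrt(s[2]+s[:2]@s[:2]))
for x in q: print(np.round(np.degrees(np.arctan2(*(x-s[:2])[::-1])),1))
E
```

```text
disc [559.1169549  106.82448252]
pointer [556.07759093 108.73501986] [541.05492697 110.36941691] ang 173.79090259789058
markcirc [560.23780156 108.5188587 ] 41.53975054863687
-173.6
163.4
140.7
116.8
94.9
72.2
49.2
26.7
```

```bash
python3 - <<'E'
from h import *
go(558.5,107.5,41,np.radians(-7))
E
```

```text
shift m [0.035  0.0145 0.1596] spin -128.0
```

Call:
{"op": "apply_moves", "data": {"linear": [[0.035, 0.0145, 0], [0.035, 0.0145, 0], [0.035, 0.0145, 0], [0.035, 0.0145, 0], [0.035, 0.0145, 0], [0.035, 0.0145, 0], [0.035, 0.0145, 0], [0.035, 0.0145, 0], [0.035, 0.0145, 0], [0.035, 0.0145, 0], [0.035, 0.0145, 0], [0.035, 0.0145, 0], [0.035, 0.0145, 0], [0.035, 0.0145, 0], [0.035, 0.0145, 0], [0.035, 0.0145, 0], [0.035, 0.0145, 0.03], [0.035, 0.0145, 0.06], [0.035, 0.0145, 0.08], [0.035, 0.0145, 0.08]], "spin": [-128, -128, -128, -128, -128, -128, -128, -128, -128, -128, -128, -128, -128, -128, -128, -128, -128, -128, -128, -128], "fingers": [0, 0, 0, 0, 0, 0, 0, 0, 0, 0, 0, 0, 0, 0, 0, 0, 0, 0, 0, 0]}}

```text
time_s: 44.75
tool_pos: [556.9, 106.2, 117.6]
orientation: [3.139, 0.004, -0.126]
contact_force: [-0.9, 0.0, 0.4]
opening: 42.9
gripper_force: 0.0
```

```bash
python3 - <<'E'
from h import *
go(558.5,107.5,41,np.radians(-7)); s=r.read_state();print(s["joints"],s["orientation"])
E
```

```text
shift m [ 0.0018 -0.0017  0.0766] spin -0.2
[ 5.33184053e-01  2.86162663e-01 -3.75604663e-01 -7.70945948e-04
 -9.14128828e-01  9.11618498e-01] [ 3.13894986  0.00440401 -0.1264718 ]
```

Call:
{"op": "apply_moves", "data": {"linear": [[0.001, -0.001, 0], [0.001, -0.001, 0.03], [0.001, -0.001, 0.055], [0.001, -0.001, 0.07], [0.001, -0.001, 0.076], [0.001, -0.001, 0.076], [0.001, -0.001, 0.076], [0.001, -0.001, 0.076], [0.001, -0.001, 0.076], [0.001, -0.001, 0.076], [0.001, -0.001, 0.076]], "spin": [0, 0, 0, 0, 0, 0, 0, 0, 0, 0, 0], "fingers": [0, 0, 0, 0, 0, 0, 1, 1, 1, 1, 1]}}

```text
time_s: 45.85
tool_pos: [561.3, 108.7, 45.9]
orientation: [-3.14, -0.003, -0.122]
contact_force: [-0.6, 2.6, 7.1]
opening: 12.7
gripper_force: 60.9
```

Call:
{"op": "apply_moves", "data": {"linear": [[0, 0, -0.003], [0, 0, -0.003], [0, 0, -0.003], [0, 0, -0.003], [0, 0, -0.003], [0, 0, -0.003], [0, 0, -0.003], [0, 0, -0.003], [0, 0, -0.003], [0, 0, -0.003], [0, 0, -0.003], [0, 0, -0.003], [0, 0, -0.003], [0, 0, -0.003], [0, 0, -0.003], [0, 0, -0.003], [0, 0, -0.003], [0, 0, -0.003], [0, 0, -0.003], [0, 0, -0.003]], "spin": [0, 6, 12, 18, 25, 32, 39, 46, 53, 60, 67, 74, 81, 88, 95, 102, 108, 114, 118, 120], "fingers": [1, 1, 1, 1, 1, 1, 1, 1, 1, 1, 1, 1, 1, 1, 1, 1, 1, 1, 1, 1]}}

```text
time_s: 47.85
tool_pos: [557.8, 107.2, 46.1]
orientation: [3.139, -0.003, -2.221]
contact_force: [-2.0, 2.1, -7.1]
opening: 12.5
gripper_force: 63.8
```

```bash
python3 - <<'E'
from h import *
s=r.read_state();print(s["moment"],s["orientation"],s["joints"])
E
```

```text
[0.79629702 0.78043012 0.05553248] [ 3.13910240e+00 -3.01959199e-03 -2.22066768e+00] [ 0.53344933  0.37483964 -0.44540527 -0.00170084 -0.75428882 -1.18208276]
```

Call:
{"op": "apply_moves", "data": {"linear": [[0, 0, 0], [0, 0, 0], [0, 0, 0], [0, 0, 0], [0, 0, 0], [0, 0, 0], [0, 0, 0]], "spin": [5, 10, 15, 20, 24, 24, 24], "fingers": [1, 1, 1, 1, 1, 1, 1]}}

```text
time_s: 48.55
tool_pos: [557.3, 107.8, 46.1]
orientation: [3.14, -0.004, -2.637]
contact_force: [-4.7, 6.5, -5.7]
opening: 12.5
gripper_force: 64.1
```

```bash
python3 - <<'E'
from h import *
s=r.read_state();print(s["moment"],np.degrees(s["orientation"][2]))
E
```

```text
[ 2.28152624  2.03301503 -0.00347206] -151.1001848357275
```

Call:
{"op": "apply_moves", "data": {"linear": [[0, 0, 0], [0, 0, 0], [0, 0, 0], [0, 0, 0], [0, 0, 0], [0, 0, 0]], "spin": [1, 2, 3, 4, 4, 4], "fingers": [1, 1, 1, 1, 1, 1]}}

```text
time_s: 49.15
tool_pos: [557.3, 107.9, 46.1]
orientation: [3.14, -0.004, -2.706]
contact_force: [-6.2, 5.5, -5.2]
opening: 12.6
gripper_force: 64.6
```

```bash
python3 - <<'E'
from h import *
s=r.read_state();print(s["moment"],np.degrees(s["orientation"][2]))
E
```

```text
[2.48508907 2.19625818 0.49096551] -155.0269118671294
```

Call:
{"op": "apply_moves", "data": {"linear": [[0, 0, 0], [0, 0, 0], [0, 0, 0], [0, 0, 0]], "spin": [1, 2, 2, 2], "fingers": [1, 1, 1, 1]}}

```text
time_s: 49.55
tool_pos: [557.3, 107.9, 46.1]
orientation: [3.141, -0.004, -2.739]
contact_force: [-5.8, 5.9, -5.2]
opening: 12.3
gripper_force: 73.1
```

```bash
python3 - <<'E'
from h import *
s=r.read_state();print(s["moment"],np.degrees(s["orientation"][2]))
E
```

```text
[2.43326163 2.26255914 1.31961081] -156.9215875831698
```

The stop shows at gripper yaw of about -153.9°, where the red mark predicted -153.6°. Turning 68.75° back gives yaw -85.2°.

Call:
{"op": "apply_moves", "data": {"linear": [[0, 0, 0], [0, 0, 0], [0, 0, 0], [0, 0, 0], [0, 0, 0], [0, 0, 0], [0, 0, 0], [0, 0, 0], [0, 0, 0], [0, 0, 0], [0, 0, 0], [0, 0, 0], [0, 0, 0], [0, 0, 0], [0, 0, 0], [0, 0, 0]], "spin": [-6, -12, -18, -24, -30, -36, -42, -48, -54, -60, -65, -69, -71, -71.8, -71.8, -71.8], "fingers": [1, 1, 1, 1, 1, 1, 1, 1, 1, 1, 1, 1, 1, 1, 1, 1]}}

```text
time_s: 51.15
tool_pos: [559.2, 106.9, 46.1]
orientation: [3.14, -0.001, -1.488]
contact_force: [5.0, -2.9, -12.0]
opening: 12.5
gripper_force: 63.1
```

```bash
python3 - <<'E'
from h import *
s=r.read_state();print(s["moment"],np.degrees(s["orientation"][2]))
E
```

```text
[-0.96716928 -1.78062163  0.03233078] -85.26662451004545
```

Call:
{"op": "apply_moves", "data": {"linear": [[0, 0, 0], [0, 0, 0], [0, 0, 0], [0, 0, 0], [0, 0, -0.02], [0, 0, -0.06], [0, 0, -0.11], [0, 0, -0.155], [-0.065, 0, -0.155], [-0.065, 0, -0.155], [-0.065, 0, -0.155], [-0.065, 0, -0.155], [-0.065, 0, -0.155]], "spin": [0, 0, 0, 0, 0, 0, 0, 0, 0, 0, 0, 0, 0], "fingers": [0, 0, 0, 0, 0, 0, 0, 0, 0, 0, 0, 0, 0]}}

```text
time_s: 52.45
tool_pos: [554.1, 171.8, 201.7]
orientation: [3.14, -0.001, -1.488]
contact_force: [-0.6, 0.1, 0.5]
opening: 42.7
gripper_force: 0.0
```

```bash
python3 - <<'E'
from h import *
print(r.read_state()["tool_pos"])
f=grab("wrist");q=proj(f,(558.5,107.5,45))[0];t=grab("top")
x,y=np.clip(q.astype(int),70,None); print(q,x-70,y-70,"x3")
cv2.imwrite("pics/c7.png",np.hstack([cv2.resize(f["img"][y-70:y+70,x-70:x+70],(420,420),interpolation=3),cv2.resize(t["img"][160:280,240:350],(380,420),interpolation=3)])[...,::-1])
E
```

```text
[554.13649571 171.76451988 201.6810682 ]
[257.42936667 101.74526742] 187 31 x3
```

View pics/c7.png

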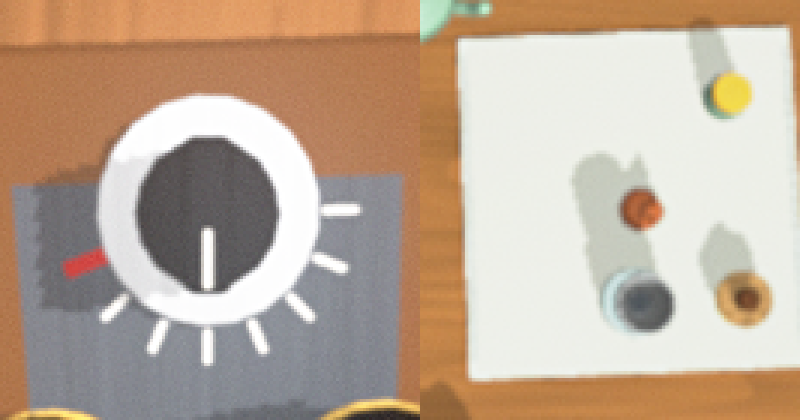

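The pointer at crop (207,258) lines up with the third mark back from red. The tray is clear of cups, with the strainer at (640,300) and the lid at (745,298) in place. I'll do one last check of the whole scene.

```bash
python3 - <<'E'
from h import *
f=grab("scene")
cv2.imwrite("pics/c8.png",cv2.resize(f["img"][120:280,150:390],None,fx=3,fy=3)[...,::-1])
E
```

```text
(no output)
```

View pics/c8.png

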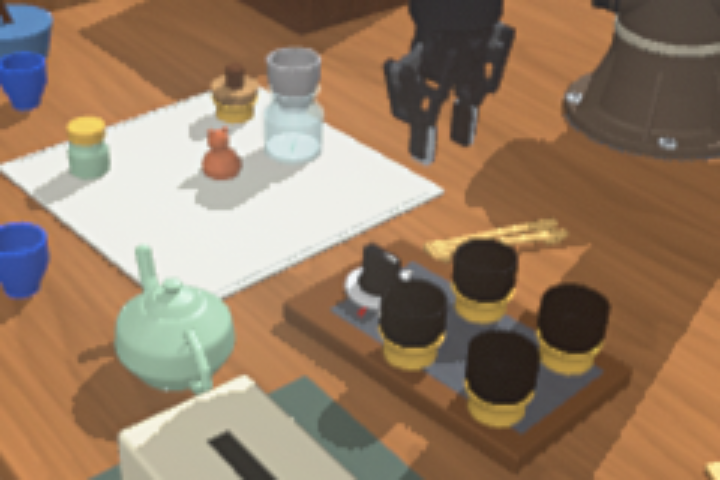

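All four cups sit level in their sockets at (415,325), (485,280), (573,328) and (502,378). The lid and strainer are seated, and the other objects are where they were.

```bash
python3 -c "
from rig import r
print(r.close_job())"
```

```text
the job is handed in; nothing more can be done
None
```

The job is handed in at about 52 s: the lid is in its rest, the strainer is in the pitcher, all four black cups are in the warmer, and the dial is three marks back from its stop.

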